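# Open the code reader's shutter and hold the bottle over its window

## Task

The small code reader on the left of the bench scans the underside of a bottle without contact. First push the reader's dust shutter along its rails until it clicks into its fully open detent; then grasp the middle-sized of the three white screw-cap bottles to the right of the tube rack, lift it over the rack and hold it upright, centred over the round read window with its base about 15 mm above the glass, not touching the reader. Do not bump the bottle on the reader or disturb the other two bottles and the rack, and finish while still holding the bottle there, motionless.

Things in the scene. Friction and masses are not known exactly. Their poses are not given: they have to be found in the camera images.
- reader: Code reader, fixed to the bench: low white box 110 (x) x 170 (y) mm, its grey deck 40 mm above its origin, which is the centre of its underside. Two rails 46 mm high (thin tops to 48.5 mm) run along its own y at x = +-37 mm; a steel detent block beside one rail rises to 50 mm. The dust shutter slides toward the reader's own +y (about to the robot's left; the reader's yaw varies by about 0.4 rad).
- window (a point): Centre of the round dark read window, 30 mm across, flush with the deck, 40 mm above the bench; 45 mm from the reader's centre toward its -y. The shutter covers it at the start. Axes as the reader's.
- shutter_lip (a point): Middle of the push face of the shutter's upright finger lip (the face that looks to the reader's -y), moving with the shutter; axes as the reader's. The lip is 50 mm wide along x, 8 mm thick, 64 mm high above the bench at its top; this point is 56 mm above the bench. It stands at the +y end of the shutter plate, 64 x 64 mm, whose top is 46 mm above the bench and extends about 55 mm from the push face toward -y. Push the lip from over the plate toward +y.
- shutter (a joint): Travel of the shutter along the reader's +y in m: 0 closed (over the window), 0.066 fully open against its end stop. It starts 0 to 15 mm open. It slides with about 1 N friction; from about 0.056 to 0.062 a spring plunger resists and about 5 to 6 N in all is needed, then it snaps the shutter home to 0.066 and keeps it there.
- sample_bottle_center (a point): Centre (half-way up) of the bottle to be held: white round screw-cap bottle, 42 mm diameter, 68 mm tall, base 34 mm below this point, z up along the bottle. Body 42 mm wide up to about 50 mm from the base, cap 31 mm wide above. It stands on the bench right of the rack, about 0.1 kg.
- large_bottle_center (a point): Centre of the largest of the three white bottles, 52 mm diameter, 85 mm tall, standing on the bench; leave alone.
- small_vial_center (a point): Centre of the smallest of the three white bottles, 24 mm diameter, 39 mm tall, standing on the bench; leave alone.
- rack: Micro tube rack full of tubes, 93 x 231 mm, 59 mm tall over the tubes, loose on the bench between the bottles and the reader, its long side (own y) pointing roughly away from the robot; origin at the centre of its underside. Leave alone.
There are look-alikes about, which are no part of the job. What is shaped like the part that bears sample_bottle_center but green or orange is not meant.

How it is judged:
On the way, in this order (a step that is already met when the one before it is completed fails the run):
1. the shutter is past its detent and fully open (over 64 mm), the bottle still standing on the bench (value of joint shutter above 0.064 m and height (world z) of sample_bottle_center below 0.045 m), for 0.2 s.
2. the bottle is lifted at least 30 mm by the gripper (height (world z) of sample_bottle_center above 0.064 m and contact force between the fingers and sample_bottle above 0.5 N), for 0.2 s.
At the end, for the whole second after the job is handed in: The shutter is fully open (over 64 mm); the bottle is gripped by the fingers, still (under 20 mm/s), upright within 0.15 rad, within 8 mm of the window's centre in the horizontal, its base 5 to 25 mm above the glass, and it does not touch the reader (value of joint shutter above 0.064 m and horizontal distance between sample_bottle_center and window below 0.008 m and z of sample_bottle_center in the frame of window between 0.039 and 0.059 m and angle between sample_bottle_center's own z axis and vertical below 0.15 rad and linear speed of sample_bottle below 0.02 m/s and contact force between the fingers and sample_bottle above 0.5 N and contact force between sample_bottle and reader below 0.05 N); the arm keeps its last pose, push and grip.
It fails at once if the bottle bumps or presses on the reader (over 2 N) (contact force between sample_bottle and reader above 2 N).
It fails at once if the bottle is tipped over (beyond 0.6 rad) (angle between sample_bottle_center's own z axis and vertical above 0.6 rad).
It fails at once if the large bottle is disturbed (moved over 20 mm) (distance of large_bottle_center from where it was at the start of the episode above 0.02 m).
It fails at once if the small vial is disturbed (moved over 20 mm) (distance of small_vial_center from where it was at the start of the episode above 0.02 m).
It fails at once if the rack is disturbed (moved over 20 mm) (distance of rack from where it was at the start of the episode above 0.02 m).
It also fails if it takes over 64 s, if anything falls off the work surface, if the arm or the gripper's body presses on something with over 40 N, if the wrist force passes 120 N, or if a joint passes its speed limit or range.

## Robot

A 7-joint arm with a two-finger parallel gripper is mounted at the origin on a cart in front of the work surface, level with it; the furniture and walls round the work are solid. World frame = base frame: x ahead of the robot, y to its left, z up, the work surface at z = 0. Lengths are in m, angles in rad, forces in N, time in s.
With the tool pointing down it reaches from about 0.35 to 0.9 m from the base axis. Payload 7.2 kg.
Tool frame: the origin (TCP) lies midway between the tips of the shut fingers; the grasp point (between the pads) lies 19 mm behind it; z points along the fingers, y is the line along which they close (so a half turn about z gives the same grasp; the last joint's range is limited). The gripper opens to 85 mm and grips with 20 to 120 N. Pads are 22 mm wide; open, the fingers measure 114 mm over their backs; the gripper's body (76 mm by 85 mm) begins 54 mm behind the grasp point. The pads swing forward as they close: fully open they stand 13 mm farther back than shut.
Start: joints at [-1.29, 0.411, -0.013, 1.596, 0.006, 1.134, -0.082], TCP at [0.214, 0.587, 0.231] pointing down, gripper open.
Joint ranges: [-2.95, 2.95], [-0.29, 1.99], [-1.47, 1.44], [0.14, 2.54], [-1.03, 4.17], [0.13, 1.85], [-2.86, 2.86]. Speed limits (rad/s): [2.39, 2.39, 3.01, 3.01, 3.14, 3.14, 3.14].

## Interface

Orientations are given as a unit quaternion [w, x, y, z].
In Python, from bench import movep, movel, movej, ungrasp, close, hold, inverse_kinematics, capture, IKError, hand_in, read_time_s, read_q, read_joint_velocities, read_joint_torque, read_tcp_pos, read_tcp_rot, read_contact_force, read_ft_torque, read_opening, read_finger_force gives the robot as it stands. Calls block until the motion is done:
- movep(position, orientation): joint-space move of the TCP to a pose.
- movel(position, attitude=None, max_speed=0.15): straight line of the TCP; attitude=None keeps the orientation; max_speed is the mean speed in m/s.
- movej(angles): joint-space move.
- ungrasp() and close(newtons=None): open the fingers fully, or close them until they stop; newtons is the grip in N (None keeps the last).
- hold(seconds).
- inverse_kinematics(position, orientation): joint angles nearest the present ones, or None.
- capture(name): name is "scene" or "top" or "wrist"; returns a dict with "img" (384x512x3 uint8, red, green, blue), "vertical_fov" (degrees; the focal length in pixels is half the picture's height over the tangent of half this angle, whatever the lens; pixels are square), "cx", "cy" (the principal point, pixels), "dist_coeffs" ([k1, k2, p1, p2, k3] as OpenCV has them; the pictures are not rectified), "camera_from_world" (4x4, takes a point from world to camera coordinates). Camera axes: x right, y up, looking along -z (the intrinsics and any distortion apply to the point x, -y, -z); pixel columns grow to the right and rows downward; lengths in m; the calibration is good to about 2 mm. A picture is of the moment at which its call begins. There is no depth.
A pose or a line that the arm cannot do raises IKError and nothing moves.
- hand_in(): hands the job in; it is judged then, once.
Readings, each from a call of its own:
- read_time_s(): time.
- read_q(): joint angles.
- read_joint_velocities(): joint speeds.
- read_joint_torque(): joint torques, N m.
- read_tcp_pos(): TCP position.
- read_tcp_rot(): TCP orientation.
- read_contact_force(): force on the tool from outside, world axes, zero at the start.
- read_ft_torque(): the same for the moment, N m.
- read_opening(): finger opening in m.
- read_finger_force(): force on a finger pad.
Only numpy, scipy, OpenCV 4.12 (cv2) and the standard library are available. Lean on these libraries where they do the work, as an engineer would, in place of code of your own. Each camera call takes 0.05 s, during which the arm holds its last target. There are 200 camera calls.

## Working session

There is one attempt and no reset: what is moved stays moved. The work goes in short steps, each a Python script; the robot and the scene stay as the last script left them, time stands still between calls to the robot, and variables do not carry over. Pictures are saved under pics/ and viewed, at most 10 in all, crops included, and the job is handed in when it is done.

```bash
mkdir -p pics; ls
python3 - <<'E'
from bench import *
import cv2,numpy as np,json
for n in ["scene","top","wrist"]:
    c=capture(n); cv2.imwrite(f"pics/{n}0.png",c["img"][:,:,::-1])
    print(n,c["vertical_fov"],c["cx"],c["cy"],c["dist_coeffs"],np.round(np.linalg.inv(c["camera_from_world"]),3).tolist())
    np.save(f"pics/{n}0.npy",c,allow_pickle=True)
a=[cv2.imread(f"pics/{n}0.png") for n in ["scene","top"]]
print(read_tcp_pos(),read_tcp_rot(),read_opening(),read_time_s())
E
```

```text
pics
scene 48.30185454831874 263.5347443142997 190.6750761676635 [-0.05841385  0.          0.          0.          0.        ] [[0.805, 0.295, -0.514, -0.097], [-0.593, 0.433, -0.679, -0.84], [0.022, 0.852, 0.524, 0.682], [0.0, 0.0, 0.0, 1.0]]
top 54.16576325544017 259.9105671237378 186.50824939486245 [-0.12382353  0.          0.          0.          0.        ] [[0.014, 0.98, -0.198, 0.298], [-1.0, 0.01, -0.024, -0.058], [-0.022, 0.198, 0.98, 1.153], [0.0, 0.0, 0.0, 1.0]]
wrist 66.66847450007415 255.95797109754892 191.64418239908866 [-0.03296775  0.          0.          0.          0.        ] [[0.343, -0.904, -0.253, 0.15], [0.939, 0.331, 0.093, 0.61], [-0.0, -0.27, 0.963, 0.372], [0.0, 0.0, 0.0, 1.0]]
[0.21350094 0.58701365 0.23066013] [-6.73181871e-05  1.73502954e-01  9.84833166e-01 -5.95457481e-04] 0.08557890204406668 0.15
```

View pics/top0.png

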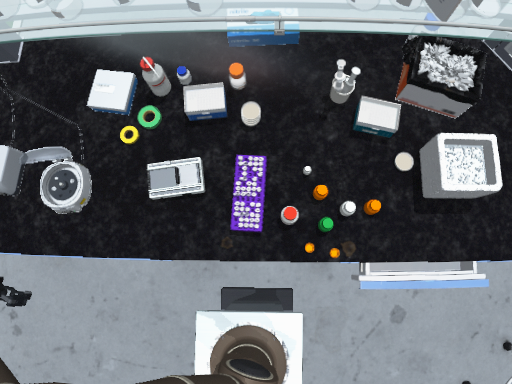

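View pics/scene0.png

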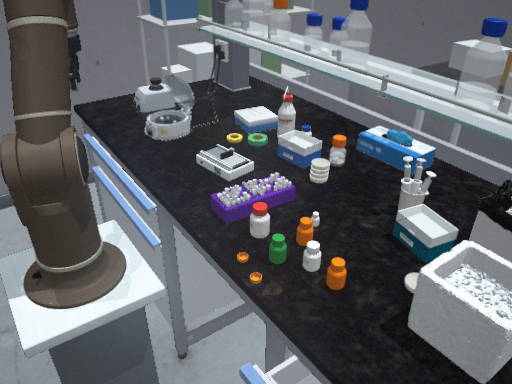

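The top view shows the reader at about (176,178) and the rack at (249,193). The red-capped large bottle is at (289,215), the small vial at (307,170), and the middle-sized white bottle at (348,208), with orange and green look-alikes around it. I'll enlarge the reader and bottle areas next.

```bash
cat > h.py <<'E'
import numpy as np,cv2
def load(n): return np.load(f"pics/{n}.npy",allow_pickle=True).item()
def K(c):
    f=192/np.tan(np.radians(c["vertical_fov"])/2); return np.array([[f,0,c["cx"]],[0,f,c["cy"]],[0,0,1]])
def ray(c,px,z):
    "world points of pixels on plane z"
    u=cv2.undistortPoints(np.array(px,float).reshape(-1,1,2),K(c),np.array(c["dist_coeffs"],float)).reshape(-1,2)
    T=np.linalg.inv(c["camera_from_world"]); d=np.c_[u[:,0],-u[:,1],-np.ones(len(u))]@T[:3,:3].T
    return T[:3,3]+d*((z-T[2,3])/d[:,2])[:,None]
def proj(c,P):
    P=np.atleast_2d(P); T=c["camera_from_world"]; q=P@T[:3,:3].T+T[:3,3]
    q=q*[1,-1,-1]
    return cv2.projectPoints(q,np.zeros(3),np.zeros(3),K(c),np.array(c["dist_coeffs"],float))[0].reshape(-1,2)
E
python3 - <<'E'
import cv2,numpy as np
from h import *
t=cv2.imread("pics/top0.png"); s=cv2.imread("pics/scene0.png")
a=cv2.resize(t[145:210,140:215],None,fx=5,fy=5,interpolation=2)[:300]
b=cv2.resize(s[140:185,190:260],(400,257),interpolation=2)
c=cv2.resize(t[160:240,280:390],None,fx=5,fy=5,interpolation=2)[:300]
o=np.zeros((600,800,3),np.uint8); o[:300,:375]=a; o[:257,400:]=b
o[300:,:550]=cv2.resize(t[160:220,280:390],(550,300),interpolation=2)
cv2.imwrite("pics/crop0.png",o)
c=load("top0")
for z,p in [(0.04,(176,178)),(.068,(348,208)),(.085,(289,215)),(.039,(307,170))]: print(ray(c,p,z))
E
```

```text
[[0.54752581 0.22820614 0.04      ]]
[[ 0.45612225 -0.28935335  0.068     ]]
[[ 0.43195755 -0.11576622  0.085     ]]
[[ 0.57637966 -0.17336698  0.039     ]]
```

View pics/crop0.png

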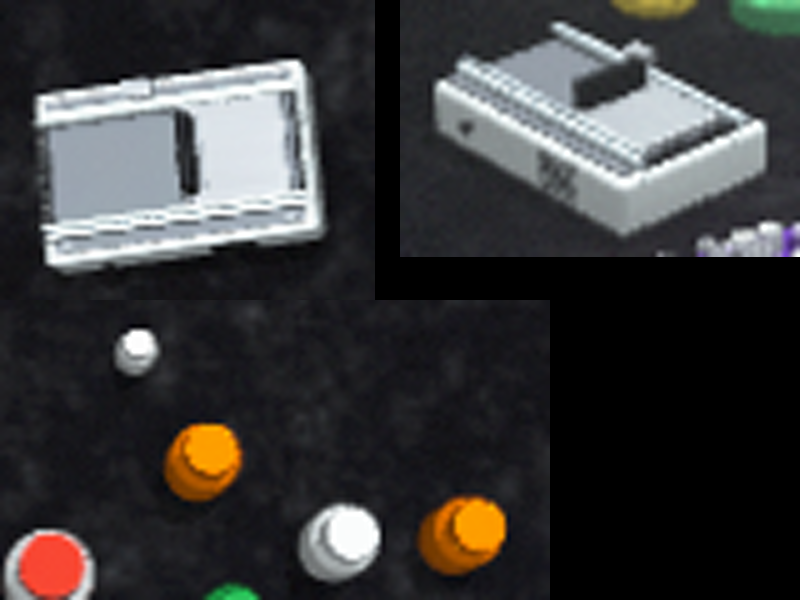

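The crop shows the shutter plate on the right half of the reader, with the lip's dark push face at about (177.5,175) in full-image pixels. The bottle has an orange neighbour about 75 mm away along −y. I'll grip it along x, and first take close wrist views of both areas.

```bash
cat >> h.py <<'E'
def down(xdir):
    "tool down, tool x axis at world angle xdir"
    return [0,float(np.cos(xdir/2)),float(np.sin(xdir/2)),0]
E
python3 - <<'E'
from bench import *
from h import *
c=load("top0")
e=np.array([(38,95),(300,62),(325,235),(50,268)])/5+[140,145]
P=ray(c,e,.043); print(np.round(P,3)); 
print("lip",ray(c,[(188/5+140,150/5+145)],.056))
yaw=0.126
for n,p,a in [("bot",(.44,-.28,.22),-np.pi/2),("read",(.545,.225,.24),-np.pi/2+yaw)]:
    try: movep(p,down(a))
    except IKError as ex:
        print(n,ex); a+=np.pi; movep(p,down(a))
    hold(.3)
    w=capture("wrist"); np.save(f"pics/{n}1.npy",w,allow_pickle=True); cv2.imwrite(f"pics/{n}1.png",w["img"][:,:,::-1]); print(n,a,read_q(),read_time_s())
close(40)
a,b=[cv2.imread(f"pics/{n}1.png") for n in("bot","read")]
cv2.imwrite("pics/both1.png",cv2.resize(np.vstack([a,b]),(400,600)))
E
```

```text
[[0.591 0.32  0.043]
 [0.613 0.156 0.043]
 [0.504 0.136 0.043]
 [0.482 0.305 0.043]]
lip [[0.55331505 0.21971296 0.056     ]]
bot -1.5707963267948966 [-0.44684718  0.49306083  1.27174036  1.90986888 -0.52313783  1.13241048
 -2.113921  ] 3.6417
read -1.4447963267948967 [ 0.33370681  0.64727128 -1.23444449  1.6223251   0.6265788   1.32865709
  2.27166268] 7.6333
```

View pics/read1.png

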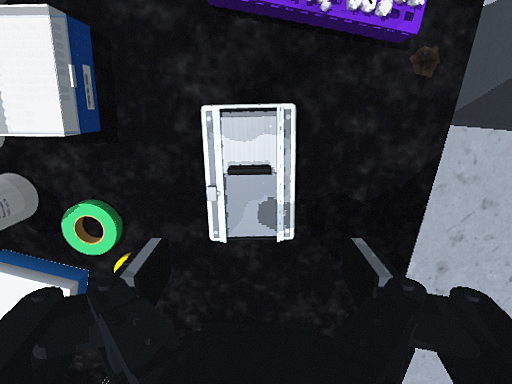

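View pics/bot1.png

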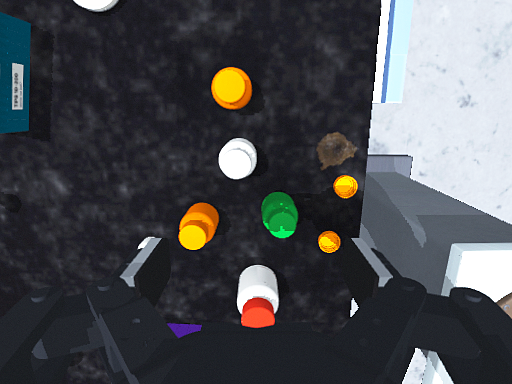

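The wrist reader view shows the box outline spanning (202–297, 103–242) and the lip's dark push face at about (249,170). In the bottle view the white bottle is at (238,158), with orange bottles at (232,88) and (199,226) and a green one at (280,216). Next I'll measure these and check IK for both tool directions.

Run:
```python
from bench import *
from h import *
def blobs(im,m,box):
    x0,y0,x1,y1=box; k=np.zeros(m.shape,np.uint8); k[y0:y1,x0:x1]=m[y0:y1,x0:x1]
    cs,_=cv2.findContours(k,0,1); return max(cs,key=cv2.contourArea)
def hsv(c): return cv2.cvtColor(c["img"],cv2.COLOR_RGB2HSV)
t,b,r=load("top0"),load("bot1"),load("read1")
cen=lambda k:np.array([cv2.moments(k)[a]/cv2.moments(k)["m00"] for a in("m10","m01")])
for n,c,box in [("top",t,(335,195,360,220)),("wr",b,(212,130,265,185))]:
    h=hsv(c); m=((h[...,1]<60)&(h[...,2]>100)).astype(np.uint8)
    k=blobs(c,m,box); print(n,cen(k),cv2.boundingRect(k),ray(c,[cen(k)],.045))
    m=((h[...,1]<40)&(h[...,2]>225)).astype(np.uint8); k=blobs(c,m,box); print(" bright",cv2.contourArea(k),ray(c,[cen(k)],.068))
for n,c,box in [("wr",r,(190,95,310,250)),("top",t,(140,150,215,205))]:
    h=hsv(c); m=((h[...,1]<60)&(h[...,2]>90)).astype(np.uint8)
    k=blobs(c,m,box); h_=cv2.convexHull(k)
    W=ray(c,h_.reshape(-1,2),.042)[:,:2]*1000
    R=cv2.minAreaRect(W.astype(np.float32)); print(n,"rect mm",R,cv2.boxPoints(R).round(1).tolist())
    if n=="wr":
        k=np.zeros(m.shape,np.uint8); k[155:185,222:278]=(h[155:185,222:278,2]<70)
        k=max(cv2.findContours(k,0,1)[0],key=cv2.contourArea); print("lip",cv2.boundingRect(k),ray(c,[cen(k)],.055))
# neighbours
for nm,p,z in [("o1",(232,88),.05),("o2",(199,226),.05),("g",(280,216),.05)]: print(nm,ray(b,[p],z))
print(r["camera_from_world"]@[.553,.22,.05,1])
q0=[-1.29,.411,-.013,1.596,.006,1.134,-.082]
movej([.1,.45,0,1.7,0,1.1,0.0])
print(read_tcp_pos(),read_tcp_rot())
for a in (np.pi/2,-np.pi/2):
  for p in [(.45,-.29,.02),(.45,-.29,.2),(.55,.18,.2),(.56,.18,.07),(.55,.27,.053)]:
    q=inverse_kinematics(p,down(a+.126*(p[1]>0))); print(a,p,None if q is None else np.round(q,2))
print(read_time_s())
```

```text
top [347.5327381  207.97321429] (340, 201, 16, 15) [[ 0.45953364 -0.29284973  0.045     ]]
 bright 63.0 [[ 0.46126594 -0.29598373  0.068     ]]
wr [237.41169102 158.17146834] (218, 138, 39, 41) [[ 0.46096272 -0.29734518  0.045     ]]
 bright 1043.0 [[ 0.46048617 -0.30033626  0.068     ]]
wr rect mm ((551.9067993164062, 234.61318969726562), (107.64295196533203, 168.4208526611328), 8.298376083374023) [[486.5, 310.20001220703125], [510.79998779296875, 143.5], [617.2999877929688, 159.10000610351562], [593.0, 325.70001220703125]]
lip (227, 165, 45, 10) [[0.55360422 0.22316869 0.055     ]]
top rect mm ((549.2162475585938, 231.11500549316406), (116.259765625, 174.28175354003906), 8.46104907989502) [[478.8999938964844, 308.79998779296875], [504.5, 136.39999389648438], [619.5, 153.5], [593.9000244140625, 325.8999938964844]]
o1 [[ 0.46486519 -0.36982738  0.05      ]]
o2 [[ 0.50630111 -0.21974894  0.05      ]]
g [[ 0.41343693 -0.23189208  0.05      ]]
[-0.00673967  0.02946828 -0.3364397   1.        ]
[ 0.56524222 -0.10448816  0.16817492] [-0.04049589  0.73976041  0.67066719 -0.03633378]
1.5707963267948966 (0.45, -0.29, 0.02) [ 0.48  0.54  0.01  1.99 -0.01  0.61  0.49]
1.5707963267948966 (0.45, -0.29, 0.2) [ 0.44  0.29  0.05  1.86 -0.02  1.    0.5 ]
1.5707963267948966 (0.55, 0.18, 0.2) [-0.29  0.37 -0.14  1.74  0.06  1.04 -0.33]
1.5707963267948966 (0.56, 0.18, 0.07) [-0.31  0.53 -0.12  1.83  0.08  0.78 -0.34]
1.5707963267948966 (0.55, 0.27, 0.053) [-0.44  0.59 -0.13  1.78  0.1   0.78 -0.5 ]
-1.5707963267948966 (0.45, -0.29, 0.02) [ 0.01  0.63  0.63  2.02 -0.58  0.68 -2.12]
-1.5707963267948966 (0.45, -0.29, 0.2) [-0.08  0.34  0.71  1.89 -0.26  1.01 -2.4 ]
-1.5707963267948966 (0.55, 0.18, 0.2) [ 0.42  0.68 -1.24  1.7   0.67  1.26  2.3 ]
-1.5707963267948966 (0.56, 0.18, 0.07) [ 0.4   0.92 -1.25  1.78  0.96  1.18  2.12]
-1.5707963267948966 (0.55, 0.27, 0.053) [ 0.23  0.99 -1.25  1.73  1.01  1.21  1.97]
10.3583
```

Run:
```python
from bench import *
from h import *
yaw=.146; yd=np.array([-np.sin(yaw),np.cos(yaw),0]); C=np.array([.552,.2346,0])
q=down(np.pi/2+yaw)
lip=np.array([.5536,.2232,0]); lx=0.0
s=float((lip-C)@yd)
P=lambda y,z:(C+yd*y+[0,0,z])
movep(P(s-.030,.15),q); movel(P(s-.030,.054)); hold(.2)
print(read_opening(),read_tcp_pos(),read_contact_force(),read_time_s()); f0=read_contact_force()
y=s-.030
for i in range(45):
    st=.006 if y<s+.025 else .002
    y+=st; movel(P(y,.054),max_speed=.05)
    f=float((read_contact_force()-f0)@yd); print(round((y-s)*1000),round(f,1),end="; ")
    if abs(f)>14 or y-s>.062: break
print(read_contact_force()-f0,read_tcp_pos(),read_time_s())
w=capture("top"); np.save("pics/t2.npy",w,allow_pickle=True)
w=capture("wrist"); cv2.imwrite("pics/w2.png",w["img"][:,:,::-1])
```

```text
-0.00028610624225993585 [0.5587441  0.19374212 0.05511966] [-1.33257958  0.5009673   0.29126153] 12.5
-24 -0.8; -18 -0.9; -12 -0.3; -6 0.4; 0 -0.9; 6 -1.5; 12 -0.9; 18 -0.8; 24 -0.5; 30 -1.0; 32 -0.4; 34 0.3; 36 -1.1; 38 -1.1; 40 -3.9; 42 -4.9; 44 -2.9; 46 -4.8; 48 -8.5; 50 -13.1; 52 -17.8; [  2.90857191 -17.59177311   5.77027107] [0.54696025 0.26872346 0.05376709] 17.9167
```

View pics/w2.png

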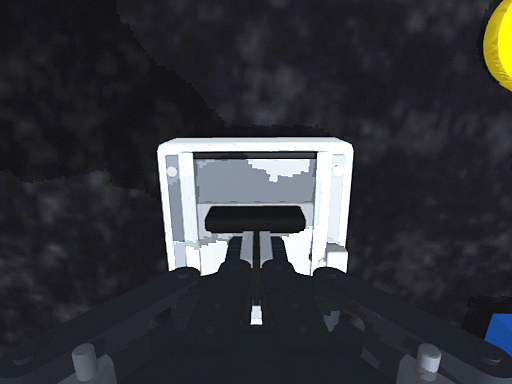

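The wrist view shows the closed fingers against the lip at (255,218), near the reader's +y end. The force record reads detent, then snap, then stop. I'll back off and look at the uncovered window.

Run:
```python
from bench import *
from h import *
yaw=.146; yd=np.array([-np.sin(yaw),np.cos(yaw),0]); C=np.array([.552,.2346,0])
p=read_tcp_pos(); movel(p-.02*yd); movel(np.r_[(p-.02*yd)[:2],.16])
movep(C-.045*yd-.075*yd+[0,0,.25],down(np.pi/2+yaw)); ungrasp(); hold(.2)
w=capture("wrist"); np.save("pics/w3.npy",w,allow_pickle=True)
im=w["img"][:,:,::-1].copy(); cv2.imwrite("pics/w3.png",im)
print(proj(w,[C-.045*yd+[0,0,.04]]),read_time_s())
```

```text
[[255.51094674 104.0066513 ]] 20.925
```

View pics/w3.png

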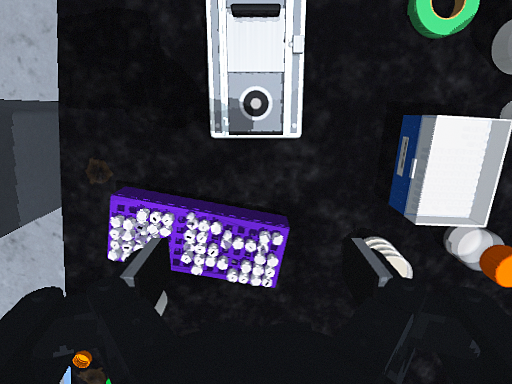

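The window ring is clear of the shutter at (256,103), against a prediction of (255.5,104), and the lip face is at (257,10). Now to grasp the bottle.

Run:
```python
from bench import *
from h import *
yaw=.146; yd=np.array([-np.sin(yaw),np.cos(yaw),0]); C=np.array([.552,.2346,0])
w=load("w3"); print("win",ray(w,[(256,103)],.04),C-.045*yd,"lip y'",(ray(w,[(257,10)],.055)-C)@yd)
q=down(np.pi/2); B=np.array([.4605,-.2967])
movep([*B,.16],q); movel([*B,.014],max_speed=.1); hold(.2)
print(read_tcp_pos(),read_contact_force())
close(30); hold(.3); print(read_opening(),read_finger_force())
movel([*B,.19],max_speed=.1); hold(.3)
print(read_opening(),read_finger_force(),read_contact_force(),read_time_s())
c=capture("wrist"); np.save("pics/w4.npy",c,allow_pickle=True); cv2.imwrite("pics/w4.png",c["img"][:,:,::-1])
```

```text
win [[0.55894581 0.19127061 0.04      ]] [0.55854668 0.19007876 0.        ] lip y' [0.04850835]
[ 0.46075304 -0.29680232  0.01441718] [-0.06289776 -0.13412246 -0.23104791]
0.04057917012320606 30.49526186194271
0.04035460959053075 30.351537864189595 [-0.01070115  0.0495341  -0.81749591] 27.325
```

View pics/w4.png

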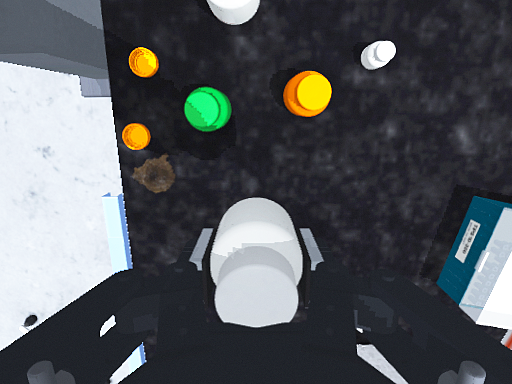

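The wrist view shows the bottle upright between the pads, with the cap circle centred at about (256,288) and nothing knocked over. I'll work out its offset in the grip from the cap and carry it over.

Run:
```python
from bench import *
from h import *
c=load("w4"); t=read_tcp_pos()
cap=ray(c,[(256,288),(256,248),(256,328)],t[2]+.020+.034); print("cap",cap,t)
W=np.array([.5588,.1906]); off=np.array([0,0.])
movel([W[0],W[1],.19],max_speed=.12); hold(.2)
movel([W[0],W[1],.10],max_speed=.1); hold(.3)
print(read_tcp_pos(),read_opening(),read_finger_force(),read_time_s())
o=[]
for n in("scene","top","wrist"):
    c=capture(n); np.save(f"pics/{n}5.npy",c,allow_pickle=True); im=c["img"][:,:,::-1].copy()
    if n!="wrist":
        z=read_tcp_pos()[2]+.02; u=proj(c,[[*W,z]])[0].astype(int); print(n,u,proj(c,[[*W,z+.034],[*W,z-.034]]))
        o.append(cv2.resize(im[max(u[1]-50,0):u[1]+50,u[0]-66:u[0]+66],(396,300),interpolation=2)); print("origin",u-[66,50])
cv2.imwrite("pics/v5.png",np.hstack(o))
```

```text
cap [[ 0.46093266 -0.28761559  0.2438918 ]
 [ 0.46095869 -0.27240002  0.2438918 ]
 [ 0.46090406 -0.30434274  0.2438918 ]] [ 0.46049583 -0.29668216  0.1898918 ]
[0.55903634 0.19066306 0.1004507 ] 0.04045316966021586 30.36218033870682 33.2167
scene [232 138] [[232.70836568 128.62524142]
 [233.0251134  148.58317476]]
origin [166  88]
top [182 168] [[179.70776786 165.09092668]
 [184.98923657 170.92841098]]
origin [116 118]
```

View pics/v5.png

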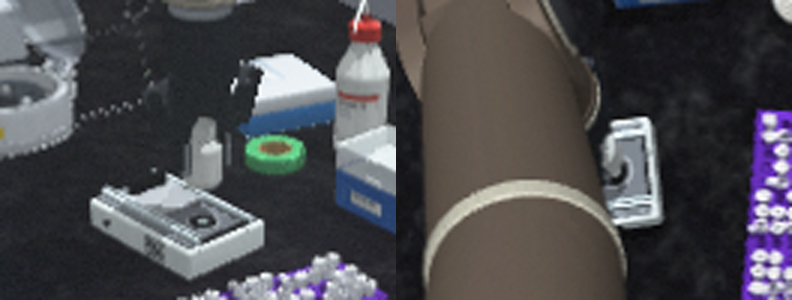

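The scene crop shows the bottle held above the window at crop (208,160), roughly as predicted. The cap ray suggests a y offset in the grip, so I'll resolve the offset and tilt from the base and cap edges before lowering.

Run:
```python
from h import *
for n,t in(("w4",np.array([.4605,-.2967,.1899])),("wrist5",np.array([.5590,.1907,.1005]))):
    c=load(n); g=cv2.cvtColor(c["img"],cv2.COLOR_RGB2GRAY)
    print(n,"column 256 rows 190-340:",[(r,int(g[r,256])) for r in range(192,340,1) if abs(int(g[r,256])-int(g[r-1,256]))>6])
    r=290;print("row 290 cols",[(k,int(g[r,k])) for k in range(200,312) if abs(int(g[r,k])-int(g[r,k-1]))>8])
    z0=t[2]+.02
    for dz in(-.006,0,.006):
        z=z0+dz
        a=ray(c,[(256,198)],z-.034)[0]-t; b=ray(c,[(256,248),(256,328)],z+.034)-t
        print(dz,"base y",round(a[1]-.021,4),"cap near/far",b[:,1].round(4), "depth cap",round(-(c["camera_from_world"]@[*(t[:2]),z+.034,1])[2],4))
c=load("w4")
print("model px off0:",proj(c,np.array([.4605,-.2967,.2099])+np.array([[0,.021,-.034],[0,.0155,.034],[0,-.0155,.034],[.0155,0,.034],[-.0155,0,.034],[.021,.0,.016],[-.021,0,.016]])).round(0).tolist())
```

```text
w4 column 256 rows 190-340: [(196, 20), (197, 99), (198, 204), (221, 221), (243, 218), (245, 224), (246, 186), (264, 204), (266, 218), (326, 236), (327, 113), (328, 25), (329, 32)]
row 290 cols [(214, 23), (215, 94), (216, 190), (217, 214), (297, 107), (298, 28), (306, 39)]
-0.006 base y -0.0019 cap near/far [ 0.0213 -0.0128] depth cap 0.1087
0 base y -0.0001 cap near/far [ 0.0243 -0.0076] depth cap 0.1029
0.006 base y 0.0018 cap near/far [ 0.0273 -0.0025] depth cap 0.0971
wrist5 column 256 rows 190-340: [(195, 9), (197, 50), (198, 130), (221, 143), (223, 156), (225, 167), (245, 187), (246, 129), (247, 122), (252, 119), (264, 131), (326, 154), (327, 66), (328, 13), (331, 24)]
row 290 cols [(215, 53), (216, 117), (217, 138), (297, 63), (298, 20), (299, 32), (300, 22), (306, 23)]
-0.006 base y -0.0019 cap near/far [ 0.0213 -0.0127] depth cap 0.1085
0 base y -0.0001 cap near/far [ 0.0243 -0.0076] depth cap 0.1027
0.006 base y 0.0017 cap near/far [ 0.0273 -0.0024] depth cap 0.0969
model px off0: [[255.0, 198.0], [255.0, 272.0], [255.0, 345.0], [299.0, 310.0], [211.0, 310.0], [306.0, 281.0], [204.0, 282.0]]
```

The base lies exactly where expected: its row of 198 matches the prediction, so the offset is about 0. The cap-top offset of a few mm implies a tilt below about 0.07 rad, which is within tolerance. I'll lower it, check, and hand in.

Run:
```python
from bench import *
from h import *
W=[.5586,.1900]
movel([*W,.071],max_speed=.04); hold(.8)
print(read_tcp_pos(),read_opening(),read_finger_force(),read_contact_force(),np.abs(read_joint_velocities()).max(),read_time_s())
c=capture("scene"); im=c["img"][:,:,::-1]; z=.091
print(proj(c,[[*W,z],[*W,z-.034],[*W,.04]])-[166,88])
cv2.imwrite("pics/s6.png",cv2.resize(im[88:188,166:300],(804-4,600),interpolation=2))
```

```text
[0.55863252 0.18998559 0.0710087 ] 0.04026813886434399 30.362395201809704 [-0.65541597 -0.79763635 -2.46761292] 0.001739188667006828 35.0417
[[67.05380462 59.32924265]
 [67.2086433  68.96710735]
 [67.28524193 73.6946193 ]]
```

View pics/s6.png

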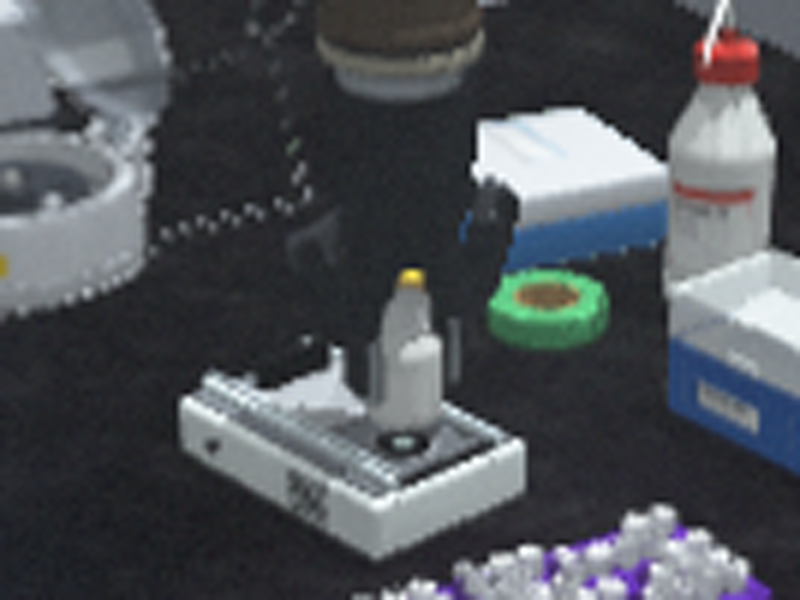

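The scene crop shows the bottle upright over the window. The base spans about x 370–442 with its lower edge near row 430, against a prediction of (403,435). The window glint is at (403,442) with a visible gap below the bottle, so I'm handing in.

```bash
python3 -c "
from bench import *
print(hand_in())"
```

```text
the job is handed in; nothing more can be done
None
```

I handed the job in at about 35 s with the shutter pushed into its open detent and the bottle gripped, still and upright (tilt estimated under 0.07 rad), centred over the read window with its base roughly 11–17 mm above the glass; the hand-in returned no verdict.

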